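Date-stamp the top cake-box blank

TASK

Take the self-inking date stamp out of its steel caddy and stamp the date inside the printed frame on the top cake-box blank of the pile: set the stamp squarely over the frame, press its grip straight down with a steady, firm push of about 17 N for about a second, then lift it straight up without sliding, so that the print is neither faint nor blurred. Stand the stamp back upright in its caddy without pressing it there, let go, and leave the other things on the bench alone.

Things in the scene. Friction and masses are not known exactly. Their poses are not given: they have to be found in the camera images.
- stamp_grip (a point): Self-inking date stamp, 118 mm tall, about 0.34 kg, upright in its caddy. Point: centre of its black block grip, 30 mm (x) by 46 mm (y), 48 mm high, ribbed on the +x and -x faces; 94 mm above the underside of the foot when not pressed; z up, y along the long side. From 24 mm below it: a steel yoke 34 mm (x) by 74 mm (y). Pushing the grip down slides grip and yoke down over the foot.
- stamp_foot: The stamp's foot: a black frame 46 mm (x) by 78 mm (y) outside, with two upright steel cheeks. Origin: centre of its underside; z up, y along the long side. A return spring holds it out below the grip: it yields from a push of 4 N and adds 0.4 N per mm; travel 13 mm.
- stamp_die: Rubber type plate in the foot, 26 mm (x) by 54 mm (y). Origin: centre of its face, 8 mm above the foot's underside when not pressed. After 8 mm of travel (total push 7 N) it meets the card and adds 5 N per mm. A total push on the card of 15 to 19 N prints crisply (6 to 13 N on the rubber); under 14 N is faint, over 24 N (16 N on the rubber) blurs. It prints on whatever it is pressed on.
- frame_spot (a point): Place to stamp: a frame of thin dark lines, 34 mm (x) by 62 mm (y) inside, printed on the top blank of the pile in the pan. This point lies straight below the frame's centre, on the pan's floor 2 mm above the bench; z up, y along the frame's long side. The pile's top, with the frame, is 24 to 50 mm above the bench, as blanks are used up: its height is not measured.
- tray: Shallow aluminium pan, 180 mm (x) by 235 mm (y), rim 18 mm high; origin: centre of its underside, on the bench. In it lies a squared, firm pile of white flat-packed cake-box blanks, 150 by 200 mm. Pan and pile do not shift.
- caddy_in (a point): Centre of the inner floor of the stamp's caddy, a low open steel tray that is fixed to the bench: inside 72 mm (x) by 108 mm (y), rim 12 mm above its floor, floor 2 mm above the bench; y along its long side. The stamp stands in it, its long side along the caddy's.
- label_roll: Bystander: roll of blank white labels standing on its end, 72 mm across, 50 mm high; origin at the centre of its underside.
- jar: Bystander: amber glass jar with a steel lid, 68 mm across, 85 mm high; origin at the centre of its underside.
- small_bowl: Bystander: small steel bowl, 120 mm across, 45 mm high; origin at the centre of its underside.
- palette_knife: Bystander: flat-bladed steel pastry turner with a black handle, lying flat beyond the work; origin on its underside.

How it is judged:
On the way, in this order (a step that is already met when the one before it is completed fails the run):
1. the date is printed: rubber on the card with a steady 6 to 13 N for 0.5 s, within 4 mm of the frame's centre along and across, turned under 0.1 rad, upright within 0.05 rad (contact force between stamp_die and anything else between 6 and 13 N and x of stamp_die in the frame of frame_spot between -0.004 and 0.004 m and y of stamp_die in the frame of frame_spot between -0.004 and 0.004 m and angle between the y axis of stamp_die and the y axis of frame_spot, either way round below 0.1 rad and angle between stamp_die's own z axis and vertical below 0.05 rad), for 0.5 s.
2. the stamp is lifted straight off: free of the card while still over the frame (within 15 mm of its centre) (contact force between each of stamp_foot, stamp_die and anything else below 0.05 N and horizontal distance between stamp_foot and frame_spot below 0.015 m), for 0.05 s.
At the end, for the whole second after the job is handed in: The stamp stands still and upright (within 0.04 rad) in its caddy, its foot flat on the caddy's floor (within 4 mm) and inside the rim, long side along the caddy's (x of stamp_foot in the frame of caddy_in between -0.016 and 0.016 m and y of stamp_foot in the frame of caddy_in between -0.019 and 0.019 m and z of stamp_foot in the frame of caddy_in below 0.004 m and angle between stamp_foot's own z axis and vertical below 0.04 rad and angle between the y axis of stamp_foot and the y axis of caddy_in, either way round below 0.35 rad and linear speed of stamp_foot below 0.02 m/s and angular speed of stamp_foot below 0.1 rad/s); the robot touches nothing.
It fails at once if the stamp is pressed so hard that the print blurs: more than 16 N on the rubber (contact force between stamp_die and anything else above 16 N).
It fails at once if the foot is banged or forced: more than 25 N on it (contact force between stamp_foot and anything else above 25 N).
It fails at once if stray print: the rubber is pressed (over 1 N) on anything while over 5 mm off the frame's centre along or across, or turned over 0.13 rad (contact force between stamp_die and anything else above 1 N and (x of stamp_die in the frame of frame_spot below -0.005 m or x of stamp_die in the frame of frame_spot above 0.005 m or y of stamp_die in the frame of frame_spot below -0.005 m or y of stamp_die in the frame of frame_spot above 0.005 m or angle between the y axis of stamp_die and the y axis of frame_spot, either way round above 0.13 rad)).
It fails at once if the print is smeared: the foot slides or rocks faster than 15 mm/s while the rubber is pressed on the card (over 1 N) (contact force between stamp_die and anything else above 1 N and linear speed of stamp_foot above 0.015 m/s).
It fails at once if a bystander is moved by more than 15 mm (distance of any of label_roll, jar, small_bowl, palette_knife from where it was at the start of the episode above 0.015 m).
It also fails if it takes over 61 s, if anything falls off the work surface, if the arm or the gripper's body presses on something with over 40 N, if the wrist force passes 120 N, or if a joint passes its speed limit or range.

ROBOT

A 7-joint arm with a two-finger parallel gripper is mounted at the origin on the work surface. World frame = base frame: x ahead of the robot, y to its left, z up, the work surface at z = 0. Lengths are in m, angles in rad, forces in N, time in s.
With the tool pointing down it reaches from about 0.425 to 0.925 m from the base axis. Payload 6.8 kg.
Tool frame: the origin (TCP) lies at the very end of the fingers, on their centre line; the grasp point (between the pads) lies bot.hold_point_z behind it (bot.hold_point_z is the distance from the TCP to the grasp point, in m); x points along the fingers, z is the direction in which the jaws open and shut, and the axes are right-handed (so a half turn about x gives the same grasp; the last joint's range is limited). The gripper opens to 85 mm and grips with 20 to 120 N. Pads are 22 mm wide; open, the fingers measure 114 mm over their backs; the gripper's body (76 mm by 85 mm) begins 54 mm behind the grasp point. The pads swing forward as they close: fully open they stand 13 mm farther back than shut.
Start: joints at [1.068, 0.477, 0.022, 1.555, -0.011, 1.109, -0.083], TCP at [0.26, -0.623, 0.231] pointing down, gripper open.
Joint ranges: [-2.96, 2.96], [-0.34, 2.1], [-1.41, 1.46], [0.24, 2.44], [-1.37, 4.51], [0.17, 1.92], [-2.96, 2.96]. Speed limits (rad/s): [2.39, 2.39, 3.14, 3.14, 3.14, 3.14, 3.14].

INTERFACE

Orientations are given as a unit quaternion [w, x, y, z].
In Python, from station import bot gives the robot as it stands.
- The arm moves only by the tool drive_tool, never from a script. Its arguments are lists of equal length, an entry for each row: "slide": the shift along the world's x, y, z in mm, a list of three; "turn": the turn, a rotation vector about the world's x, y, z in rad, a list of three; "gripper": the opening, from 0 (shut) to 1 (fully open). A call has 1 to 10 rows; each row is the pose to reach, as a shift and turn from the pose measured when the call began; what a row does not reach only later rows make up. A row lasts 1/10 s, in which the tool goes at most 50 mm and 8.59 degrees, less where a joint would pass 70% of its speed; a pose out of reach is approached as far as the arm can. A call with a gripper value outside its range is refused whole. The fingers move at their own pace and stop on an object; "squeeze" is the grip in N (left out, the last holds). Time passes only in rows, so rows that repeat a pose let the fingers close. It gives the time, the measured TCP pose, the force and the opening at its end, in the units of the state.
- bot.get_obs(): the state, without advancing time (a new reading comes with each control period).
- bot.read_camera(name): name is "scene" or "side" or "wrist"; returns a dict with "color" (400x640x3 uint8, red, green, blue), "fovy" (degrees; the focal length in pixels is half the picture's height over the tangent of half this angle, whatever the lens; pixels are square), "cx", "cy" (the principal point, pixels), "R" (3x3) and "t" (3): a world point X has camera coordinates R X + t. Camera axes: x right, y down, z forward; pixel columns grow to the right and rows downward; lengths in m; the calibration is good to about 2 mm. A picture is of the moment at which its call begins. There is no depth.
- bot.hand_in(): hands the job in, once; it reports no verdict.
The state is a dict: "t": time; "q": joint angles; "joint_vel": joint speeds; "joint_torque": joint torques, N m; "eef_pos": TCP position; "tool_rot": TCP orientation; "contact_force": force on the tool from outside, world axes, zero at the start; "torque": the same for the moment, N m; "gripper_width": opening from 0.0 (shut) to 1.0 (fully open).
Only numpy, scipy, OpenCV 4.12 (cv2) and the standard library are available. Lean on these libraries where they do the work, as an engineer would, in place of code of your own. Each camera call takes 0.05 s, during which the arm holds its last target.

## Working session

There is one attempt and no reset: what is moved stays moved. The work goes in short steps, Python scripts to look and compute and a tool call to move; the robot and the scene stay as the last step left them, time stands still between calls to the robot, and variables do not carry over. Pictures are saved under pics/ and viewed, and the job is handed in when it is done.

Besides the shell and the picture viewer there is one more tool, called after "Emit:" by a JSON object that holds its "fn" and its "kwargs". drive_tool: Moves the arm, as the interface text tells. Its arguments: {"type":"object","properties":{"slide":{"type":"array"},"turn":{"type":"array"},"gripper":{"type":"array"},"squeeze":{"type":"number"}},"required":["slide","turn","gripper"]}

```bash
ls; mkdir -p pics
python3 - <<'E'
from station import bot
import cv2
print(bot.get_obs(), bot.hold_point_z)
for n in ("scene","side","wrist"):
    c=bot.read_camera(n); cv2.imwrite(f"pics/{n}0.png",c["color"][:,:,::-1])
    print(n,c["fovy"],c["cx"],c["cy"],c["R"],c["t"])
E
```

```text
pics
{'t': 0.0, 'q': array([ 1.06788049,  0.47781698,  0.02235013,  1.55646645, -0.0115042 ,
        1.10929345, -0.0830691 ]), 'joint_vel': array([-0.00053278, -0.00070986,  0.00043207,  0.00125115,  0.00060643,
       -0.0003574 ,  0.00051856]), 'joint_torque': array([-6.05722598e-04, -5.96462131e+01,  1.60788640e+00, -2.81199753e+01,
        1.25403993e-02,  9.31255810e-03, -3.09694235e-05]), 'eef_pos': array([ 0.25938082, -0.6225251 ,  0.23030827]), 'tool_rot': array([ 0.58778926,  0.3925345 ,  0.58893292, -0.39189089]), 'contact_force': array([-0.59474227,  0.37047271,  0.28285418]), 'torque': array([-0.05683147, -0.03680592,  0.05788309]), 'gripper_width': 0.9971509159076157} 0.0187
scene 53.63894951135032 318.59012165619066 198.95300177036444 [[-0.73459183  0.67802094 -0.02573817]
 [ 0.39590143  0.39750981 -0.82779708]
 [-0.55103257 -0.61828275 -0.56043692]] [ 0.42857342 -0.15945018  1.12076049]
side 56.18646384946819 326.67624004151344 198.63826625565991 [[ 0.98635482 -0.16427168 -0.01090762]
 [-0.12193055 -0.68438978 -0.71884879]
 [ 0.11062144  0.71036994 -0.69508089]] [-0.5674351   0.15240583  0.82703209]
wrist 61.422448070036104 321.55789172726185 199.7578105916839 [[ 0.38434645 -0.92318622 -0.00223646]
 [-0.88460219 -0.36897381  0.28519694]
 [-0.26411509 -0.10763605 -0.95846633]] [-0.67269644 -0.03651638  0.38065338]
```

View pics/scene0.png

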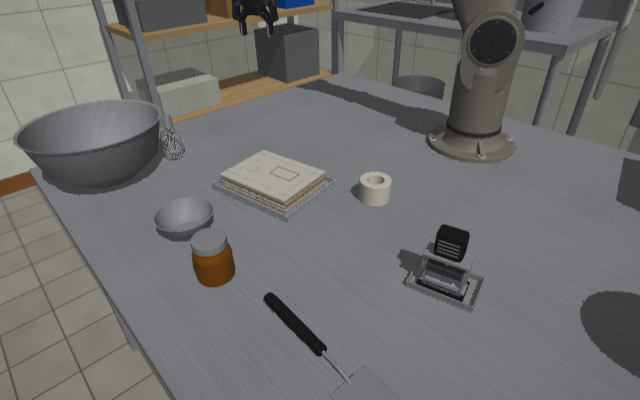

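View pics/side0.png

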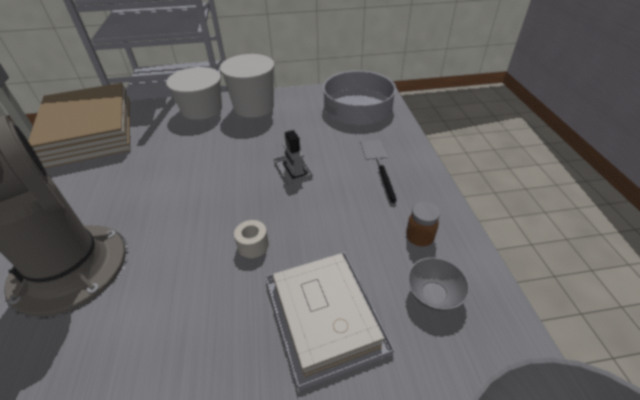

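View pics/wrist0.png

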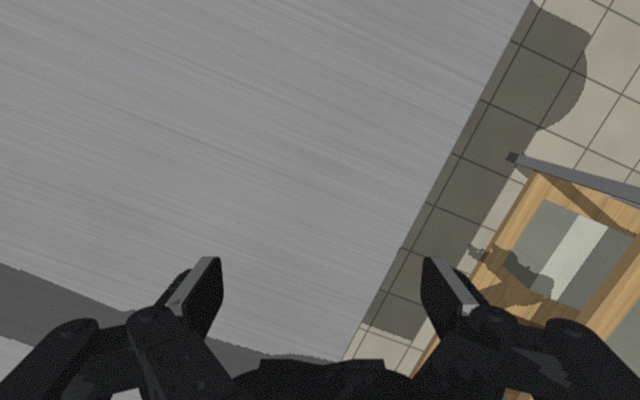

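The scene view shows the stamp grip near (452,243) in its caddy and the printed frame near (285,174). In the side view they're near (293,142) and (315,295). I'll zoom in to get the corners.

```bash
cat > h.py <<'E'
import numpy as np, cv2
def ray(c,p):
    f=200/np.tan(np.radians(c["fovy"])/2)
    d=np.array([(p[0]-c["cx"])/f,(p[1]-c["cy"])/f,1.])
    R=np.array(c["R"]);return -R.T@np.array(c["t"]), R.T@d
def onz(c,p,z):
    o,d=ray(c,p); return o+d*(z-o[2])/d[2]
def tri(c1,p1,c2,p2):
    o1,d1=ray(c1,p1);o2,d2=ray(c2,p2)
    s=np.linalg.lstsq(np.c_[d1,-d2],o2-o1,rcond=None)[0]
    a=o1+s[0]*d1;b=o2+s[1]*d2
    return (a+b)/2,np.linalg.norm(a-b)
def proj(c,X):
    f=200/np.tan(np.radians(c["fovy"])/2)
    x=np.array(c["R"])@X+np.array(c["t"]); return x[:2]/x[2]*f+[c["cx"],c["cy"]]
E
python3 - <<'E'
import cv2
def crop(n,x,y,w,h,k,o): 
    i=cv2.imread(f"pics/{n}0.png")[y:y+h,x:x+w]; cv2.imwrite(f"pics/{o}.png",cv2.resize(i,None,fx=k,fy=k,interpolation=cv2.INTER_CUBIC))
crop("scene",210,140,130,85,6,"sf"); crop("scene",395,215,100,95,6,"ss")
crop("side",260,250,130,97,6,"df"); crop("side",265,120,60,70,8,"ds")
E
```

```text
(no output)
```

View pics/sf.png

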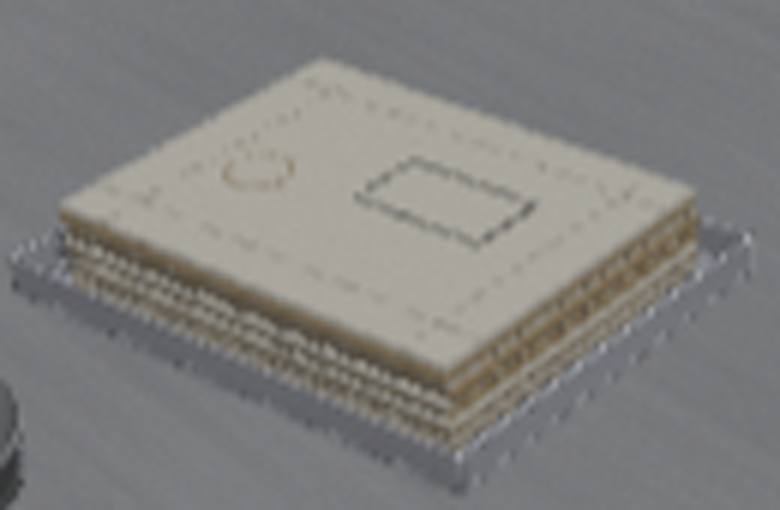

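View pics/ss.png

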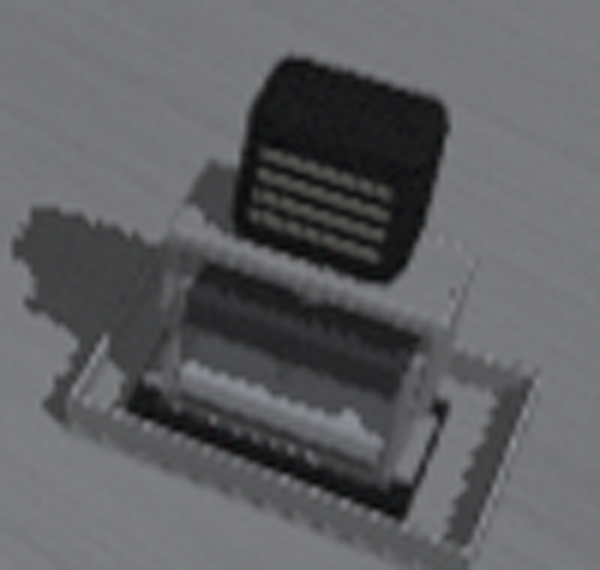

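View pics/df.png

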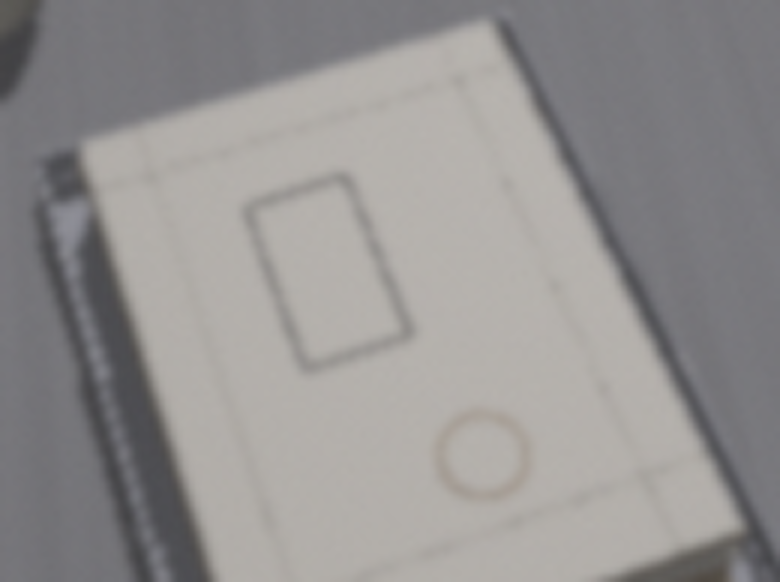

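View pics/ds.png

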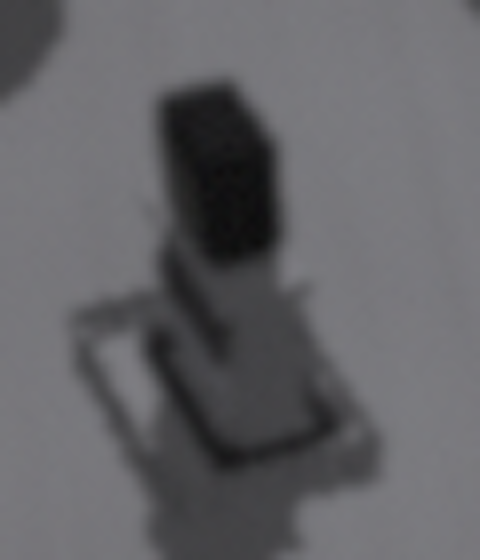

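```bash
cat > m1.py <<'E'
from h import *
from station import bot
S=bot.read_camera("scene");D=bot.read_camera("side")
k=lambda p,o,f:(( np.array(p)+.5)/f-.5+o)
s=[k(p,(210,140),6) for p in [(415,158),(535,207),(482,245),(358,197)]]
d=[k(p,(260,250),6) for p in [(306,370),(248,207),(350,176),(411,333)]]
P=[]
for a,b in zip(s,d):
    X,e=tri(S,a,D,b); P.append(X); print("frame corner",X.round(4),round(e,4))
P=np.array(P); print(P.mean(0)); 
for z in(.03,.035,.04): print(z,[np.mean([onz(c,p,z)for p in q],0).round(4)[:2] for c,q in((S,s),(D,d))])
print([np.linalg.norm(P[i]-P[i-1]).round(4) for i in range(4)])
v=P[1]+P[2]-P[0]-P[3];print("yaw long",np.arctan2(v[1],v[0]))
# grip mask
cs=[]
for c,(x,y,w,h) in((S,(430,215,50,50)),(D,(275,120,30,36))):
    g=c["color"][y:y+h,x:x+w].max(2); m=(g<45).astype(np.uint8)
    n,l,st,ce=cv2.connectedComponentsWithStats(m); i=1+st[1:,4].argmax(); print(st[i]+[x,y,0,0,0],ce[i]+[x,y]); cs.append(ce[i]+[x,y])
print(tri(S,cs[0],D,cs[1]))
# caddy outer corners scene (rim z .014): 
q=[k(p,(395,215),6) for p in [(70,410),(470,560),(535,375)]]
print([onz(S,p,.014).round(4) for p in q])
q=[k(p,(265,120),8) for p in [(72,318),(160,480),(380,445)]]
print([onz(D,p,.014).round(4) for p in q])
E
python3 m1.py
```

```text
frame corner [ 0.5094 -0.2192  0.042 ] 0.0012
frame corner [ 0.4987 -0.157   0.0408] 0.0019
frame corner [ 0.5326 -0.1499  0.0407] 0.0008
frame corner [ 0.5437 -0.2117  0.0412] 0.001
[ 0.52109007 -0.18445894  0.04119267]
0.03 [array([ 0.5102, -0.2002]), array([ 0.5213, -0.1773])]
0.035 [array([ 0.5152, -0.1932]), array([ 0.5211, -0.1804])]
0.04 [array([ 0.5203, -0.1862]), array([ 0.5208, -0.1835])]
[np.float64(0.0351), np.float64(0.0632), np.float64(0.0346), np.float64(0.0627)]
yaw long 1.7439904871873861
[434 225  35  37 762] [451.70472441 241.27165354]
[286 131  13  22 218] [292.24311927 141.72018349]
(array([0.52468506, 0.24878842, 0.09682856]), np.float64(0.0011235133240498072))
[array([0.5769, 0.2107, 0.014 ]), array([0.5456, 0.3149, 0.014 ]), array([0.4723, 0.2934, 0.014 ])]
[array([0.4692, 0.2892, 0.014 ]), array([0.4928, 0.1954, 0.014 ]), array([0.5684, 0.2002, 0.014 ])]
```

```bash
cat > s.py <<'E'
from h import *
from station import bot
from scipy.spatial.transform import Rotation as Ro
def state(b=bot):
    o=b.get_obs(); R=Ro.from_quat(o["tool_rot"],scalar_first=True).as_matrix()
    print("t",round(o["t"],2),"tcp",o["eef_pos"].round(4),"F",o["contact_force"].round(2),"T",o["torque"].round(2),"w",round(o["gripper_width"],3))
    print(" x",R[:,0].round(4)," y",R[:,1].round(3)," z",R[:,2].round(4),"jawyaw",round(np.arctan2(R[1,2],R[0,2]),4),"q",o["q"].round(2))
    return o,R
E
python3 - <<'E'
from s import *
o,R=state()
c=bot.read_camera("wrist"); p,_=ray(c,(0,0)); print(R.T@(p-o["eef_pos"]), R.T@c["R"].T)
E
```

```text
t 0.25 tcp [ 0.2595 -0.6229  0.2308] F [ 0.23 -0.37  0.08] T [ 0.03 -0.   -0.  ] w 1.001
 x [-4.e-04  7.e-04 -1.e+00]  y [ 0.923  0.385 -0.   ]  z [ 3.846e-01 -9.231e-01 -8.000e-04] jawyaw -1.176 q [ 1.07  0.48  0.02  1.56 -0.01  1.11 -0.08]
[-0.14333689  0.07336421 -0.0011581 ] [[ 6.13905074e-04 -2.85067991e-01  9.58507102e-01]
 [-3.06526948e-04 -9.58507291e-01 -2.85067851e-01]
 [ 9.99999765e-01 -1.18803656e-04 -6.75813511e-04]]
```

Emit:
{"fn": "drive_tool", "kwargs": {"slide": [[261,438,-40],[261,438,-40],[261,438,-40],[261,438,-40],[261,438,-40],[261,438,-40],[261,438,-40],[261,438,-40],[261,438,-40],[261,438,-40]], "turn": [[0,0,1.349],[0,0,1.349],[0,0,1.349],[0,0,1.349],[0,0,1.349],[0,0,1.349],[0,0,1.349],[0,0,1.349],[0,0,1.349],[0,0,1.349]], "gripper": [1,1,1,1,1,1,1,1,1,1]}}

```text
t: 1.3
eef_pos: [0.5154, -0.1933, 0.192]
tool_rot: [0.704, -0.063, 0.704, 0.062]
contact_force: [1.1, -1.6, 0.4]
gripper_width: 1.0
```

Emit:
{"fn": "drive_tool", "kwargs": {"slide": [[6,9,0],[6,9,0],[6,9,0]], "turn": [[0,0,0],[0,0,0],[0,0,0]], "gripper": [1,1,1]}}

```text
t: 1.6
eef_pos: [0.5207, -0.1858, 0.1919]
tool_rot: [0.704, -0.062, 0.705, 0.061]
contact_force: [0.1, -0.6, -0.1]
gripper_width: 1.005
```

Run:
```python
from s import *
state(); c=bot.read_camera("wrist"); cv2.imwrite("pics/w1.png",c["color"][:,:,::-1]); np.save("w1.npy",c,allow_pickle=True)
```

```text
t 1.6 tcp [ 0.5207 -0.1858  0.1919] F [ 0.14 -0.56 -0.08] T [-0.04  0.01 -0.  ] w 1.005
 x [-8.0e-04 -1.3e-03 -1.0e+00]  y [-0.174  0.985 -0.001]  z [ 0.9847  0.1744 -0.001 ] jawyaw 0.1753 q [ 0.58  0.35 -0.43  1.87  0.18  0.96  0.24]
```

View pics/w1.png

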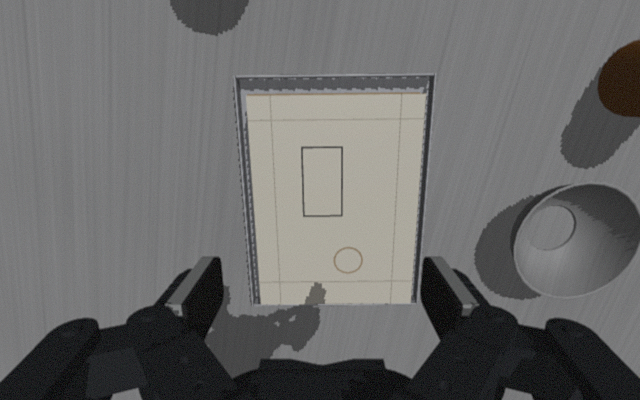

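The wrist view shows the frame with corners at about (302,147), (342,147), (342,216) and (303,216), and it lines up with the tool. I'll measure it precisely.

```bash
cat > fr.py <<'E'
from s import *
def frame(c,box):
    x,y,w,h=box
    g=c["color"][y:y+h,x:x+w].max(2); m=(g<130).astype(np.uint8)
    pts=np.argwhere(m)[:,::-1].astype(np.float32)
    # extreme-corner fit via approx of convex hull
    hull=cv2.convexHull(pts); q=cv2.approxPolyDP(hull,4,True)[:,0]+[x,y]
    return q,m.sum()
if __name__=="__main__":
    c=np.load("w1.npy",allow_pickle=True).item()
    q,n=frame(c,(285,130,75,105)); print(q,n)
    for z in (.036,.039,.041,.044):
        P=np.array([onz(c,p,z) for p in q]); ctr=P.mean(0)
        L=[np.linalg.norm(P[i]-P[i-1]).round(4) for i in range(4)]
        print(z,ctr.round(4),L,[np.arctan2(*(P[i]-P[i-1])[1::-1]).round(3) for i in range(4)])
    # consistency with scene/side
    for n_,z in(("scene",.041),("side",.041)):
        cc=bot.read_camera(n_); print(n_,proj(cc,np.array([.5211,-.1845,.0412])))
E
python3 fr.py
```

```text
[[341. 216.]
 [303. 216.]
 [301. 147.]
 [342. 147.]] 415
0.036 [ 0.521  -0.1845  0.036 ] [np.float64(0.0647), np.float64(0.0357), np.float64(0.0647), np.float64(0.0363)] [np.float64(-1.393), np.float64(-2.966), np.float64(1.757), np.float64(0.175)]
0.039 [ 0.5208 -0.1838  0.039 ] [np.float64(0.064), np.float64(0.0354), np.float64(0.0641), np.float64(0.036)] [np.float64(-1.393), np.float64(-2.966), np.float64(1.757), np.float64(0.175)]
0.041 [ 0.5208 -0.1833  0.041 ] [np.float64(0.0636), np.float64(0.0351), np.float64(0.0636), np.float64(0.0357)] [np.float64(-1.393), np.float64(-2.966), np.float64(1.757), np.float64(0.175)]
0.044 [ 0.5206 -0.1826  0.044 ] [np.float64(0.063), np.float64(0.0348), np.float64(0.063), np.float64(0.0353)] [np.float64(-1.393), np.float64(-2.966), np.float64(1.757), np.float64(0.175)]
scene [284.19983179 173.02829031]
side [314.48636829 294.51699876]
```

The frame centre is at about (0.521, -0.184), top about 0.041, with the jaw yaw wanted at 0.175. That agrees across all three cameras. Next I'll move over the stamp.

Emit:
{"fn": "drive_tool", "kwargs": {"slide": [[4,50,33],[4,100,33],[4,150,33],[4,200,33],[4,250,33],[4,300,33],[4,350,33],[4,400,33],[4,435,33],[4,435,33]], "turn": [[0,0,0.1],[0,0,0.1],[0,0,0.1],[0,0,0.1],[0,0,0.1],[0,0,0.1],[0,0,0.1],[0,0,0.1],[0,0,0.1],[0,0,0.1]], "gripper": [1,1,1,1,1,1,1,1,1,1]}}

```text
t: 2.75
eef_pos: [0.5231, 0.2545, 0.2255]
tool_rot: [0.7, -0.098, 0.7, 0.1]
contact_force: [-0.6, 0.7, -0.2]
gripper_width: 0.996
```

Emit:
{"fn": "drive_tool", "kwargs": {"slide": [[0,0,0],[0,0,0]], "turn": [[0,0,0],[0,0,0]], "gripper": [1,1]}}

```text
t: 2.95
eef_pos: [0.5234, 0.2531, 0.2254]
tool_rot: [0.7, -0.097, 0.7, 0.099]
contact_force: [-0.2, -0.4, 0.1]
gripper_width: 0.999
```

Run:
```python
from s import *
state(); c=bot.read_camera("wrist"); cv2.imwrite("pics/w2.png",c["color"][:,:,::-1]); np.save("w2.npy",c,allow_pickle=True)
```

```text
t 2.95 tcp [0.5234 0.2531 0.2254] F [-0.2  -0.4   0.13] T [-0.02 -0.06 -0.  ] w 0.999
 x [-4.0e-04  2.4e-03 -1.0e+00]  y [-0.275  0.962  0.002]  z [9.616e-01 2.746e-01 2.000e-04] jawyaw 0.2782 q [-0.07  0.4  -0.63  1.76  0.26  1.07 -0.51]
```

View pics/w2.png

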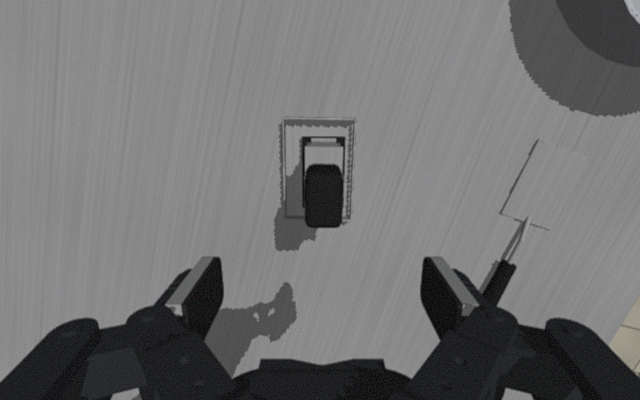

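Run:
```python
import cv2
i=cv2.imread("pics/w2.png")[110:260,265:365]; i=cv2.convertScaleAbs(i,alpha=1.8,beta=20); cv2.imwrite("pics/w2z.png",cv2.resize(i,None,fx=4,fy=4,interpolation=cv2.INTER_CUBIC))
```

```text
(no output)
```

View pics/w2z.png

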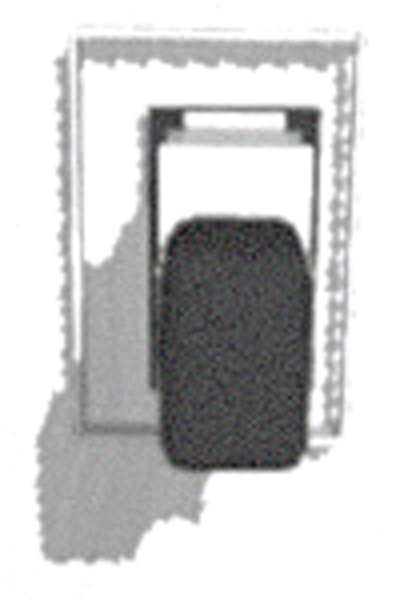

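```bash
cat > st.py <<'E'
from s import *
c=np.load("w2.npy",allow_pickle=True).item()
k=lambda p:(np.array(p)+.5)/4-.5+[265,110]
o,R=state()
th=np.arctan2(R[1,2],R[0,2]); ux=np.array([np.cos(th),np.sin(th),0]);uy=np.array([-np.sin(th),np.cos(th),0])
def loc(p,z): 
    X=onz(c,k(p),z); d=X-o["eef_pos"]; return np.array([d@ux,d@uy])*1000
for n,p,z in [("gripL",(159,400),.12),("gripR",(310,400),.12),("gripBot",(235,470),.12),
  ("footL",(150,200),.01),("footR",(321,200),.01),("footTL",(150,107),.01),("footTR",(321,107),.01),("footTL0",(150,107),.006),
  ("cadTL",(75,35),.014),("cadTR",(357,35),.014),("cadBL",(75,432),.014),("cadBR",(340,432),.014)]:
    print(n,loc(p,z).round(1))
E
python3 st.py
```

```text
t 3.0 tcp [0.5236 0.2526 0.2254] F [ 0.62 -0.74 -0.48] T [-0.02 -0.01 -0.01] w 1.0
 x [-3.e-04  2.e-03 -1.e+00]  y [-0.274  0.962  0.002]  z [9.618e-01 2.738e-01 2.000e-04] jawyaw 0.2773 q [-0.07  0.4  -0.63  1.76  0.26  1.07 -0.51]
gripL [-12.7  -7.2]
gripR [16.7 -7.2]
gripBot [  2.1 -21.8]
footL [-20.2  13.3]
footR [25.7 13.3]
footTL [-19.8  38. ]
footTR [25.2 38. ]
footTL0 [-20.   37.6]
cadTL [-38.5  56.6]
cadTR [33.8 56.6]
cadBL [-41.9 -51.2]
cadBR [ 32.  -51.2]
```

The grip measures 29.4 mm across and the foot 45.9 mm, which matches the given sizes. The stamp is about 2 mm along the jaw axis from the TCP and 0.01 rad less in yaw. I'll descend and grasp.

Emit:
{"fn": "drive_tool", "kwargs": {"slide": [[2,1,-30],[2,1,-60],[2,1,-90],[2,1,-115],[2,1,-135],[2,1,-146],[2,1,-146],[2,1,-146]], "turn": [[0.002,0,-0.008],[0.002,0,-0.008],[0.002,0,-0.008],[0.002,0,-0.008],[0.002,0,-0.008],[0.002,0,-0.008],[0.002,0,-0.008],[0.002,0,-0.008]], "gripper": [1,1,1,1,1,1,1,1]}}

```text
t: 3.8
eef_pos: [0.5263, 0.2532, 0.0802]
tool_rot: [0.701, -0.093, 0.7, 0.096]
contact_force: [-0.3, 0.1, 0.8]
gripper_width: 1.002
```

Run:
```python
from s import *
state(); c=bot.read_camera("wrist"); cv2.imwrite("pics/w3.png",c["color"][:,:,::-1])
```

```text
t 3.8 tcp [0.5263 0.2532 0.0802] F [-0.28  0.07  0.78] T [-0.02 -0.05 -0.02] w 1.002
 x [ 6.0e-04  4.3e-03 -1.0e+00]  y [-0.265  0.964  0.004]  z [0.9642 0.265  0.0017] jawyaw 0.2682 q [-0.14  0.57 -0.55  1.87  0.4   0.8  -0.63]
```

View pics/w3.png

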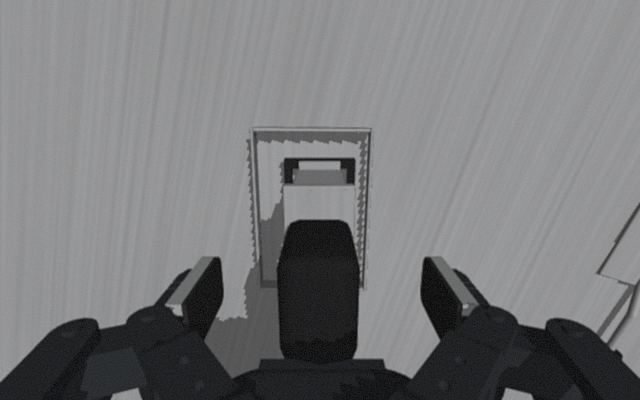

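Grip is centred between the pads (grip columns 278–358, pads 222 and 422). Closing now.

Emit:
{"fn": "drive_tool", "kwargs": {"slide": [[0,0,-1],[0,0,-1],[0,0,-1],[0,0,-1],[0,0,-1],[0,0,-1],[0,0,-1],[0,0,-1],[0,0,-1],[0,0,-1]], "turn": [[-0.004,0,0],[-0.004,0,0],[-0.004,0,0],[-0.004,0,0],[-0.004,0,0],[-0.004,0,0],[-0.004,0,0],[-0.004,0,0],[-0.004,0,0],[-0.004,0,0]], "gripper": [1,0.6,0.4,0.2,0,0,0,0,0,0], "squeeze": 80}}

```text
t: 4.85
eef_pos: [0.5264, 0.2536, 0.0795]
tool_rot: [0.701, -0.095, 0.7, 0.095]
contact_force: [-0.8, -0.1, 1.6]
gripper_width: 0.343
```

Run:
```python
from s import *
state(); c=bot.read_camera("wrist"); cv2.imwrite("pics/w4.png",c["color"][:,:,::-1]);c=bot.read_camera("scene"); cv2.imwrite("pics/s4.png",cv2.resize(c["color"][180:320,380:520,::-1],None,fx=4,fy=4))
```

```text
t 4.85 tcp [0.5264 0.2536 0.0795] F [-0.76 -0.14  1.64] T [-0.12  0.28 -0.01] w 0.343
 x [ 1.2e-03  6.0e-04 -1.0e+00]  y [-0.265  0.964  0.   ]  z [0.9641 0.2654 0.0013] jawyaw 0.2687 q [-0.14  0.57 -0.55  1.87  0.4   0.81 -0.63]
```

View pics/s4.png

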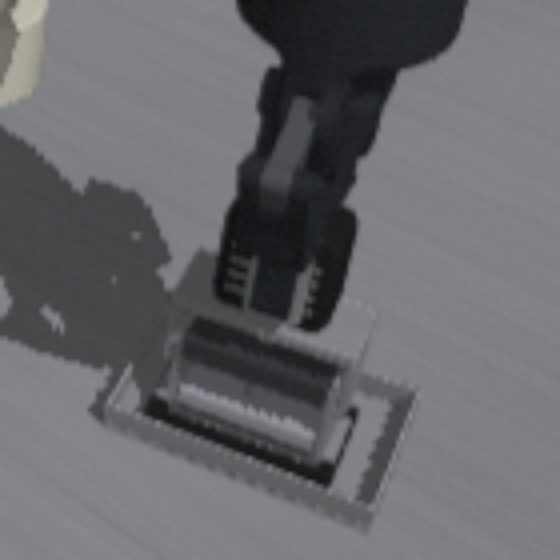

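View pics/w4.png

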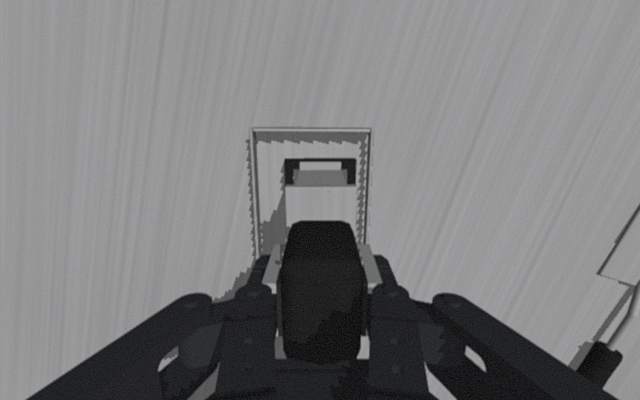

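Grasped: 0.343 × 85 mm is about 29 mm, and the stamp did not shift. I'll lift it.

Emit:
{"fn": "drive_tool", "kwargs": {"slide": [[0,0,8],[0,0,20],[0,0,40],[0,0,65],[0,0,90],[0,0,100],[0,0,100],[0,0,100]], "turn": [[0,0,0],[0,0,0],[0,0,0],[0,0,0],[0,0,0],[0,0,0],[0,0,0],[0,0,0]], "gripper": [0,0,0,0,0,0,0,0]}}

```text
t: 5.75
eef_pos: [0.526, 0.253, 0.1788]
tool_rot: [0.701, -0.095, 0.701, 0.095]
contact_force: [-0.9, -0.1, -3.2]
gripper_width: 0.342
```

Run:
```python
from s import *
state(); c=bot.read_camera("wrist"); cv2.imwrite("pics/w5.png",c["color"][:,:,::-1]);np.save("w5.npy",c,allow_pickle=True)
c=bot.read_camera("scene"); cv2.imwrite("pics/s5.png",cv2.resize(c["color"][150:310,380:540,::-1],None,fx=3,fy=3)); state()
```

```text
t 5.75 tcp [0.526  0.253  0.1788] F [-0.87 -0.14 -3.16] T [-0.02  0.01 -0.03] w 0.342
 x [ 3.e-04 -1.e-04 -1.e+00]  y [-0.265  0.964 -0.   ]  z [9.642e-01 2.652e-01 3.000e-04] jawyaw 0.2684 q [-0.09  0.45 -0.61  1.8   0.3   0.98 -0.55]
t 5.85 tcp [0.5256 0.2529 0.1781] F [-0.34  0.53 -4.44] T [-0.01 -0.01 -0.01] w 0.339
 x [-1.e-03 -6.e-04 -1.e+00]  y [-0.265  0.964 -0.   ]  z [ 0.9641  0.2654 -0.0012] jawyaw 0.2686 q [-0.09  0.45 -0.6   1.8   0.3   0.98 -0.55]
```

View pics/s5.png

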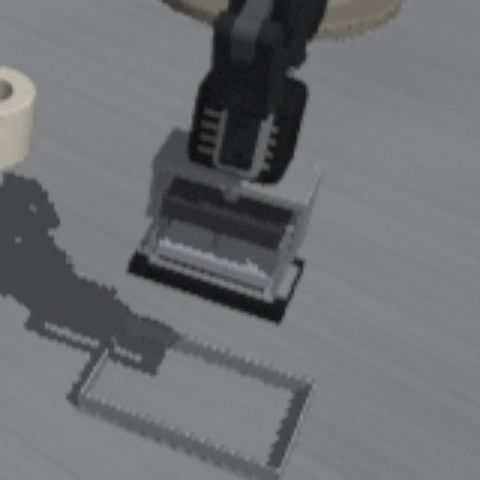

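View pics/w5.png

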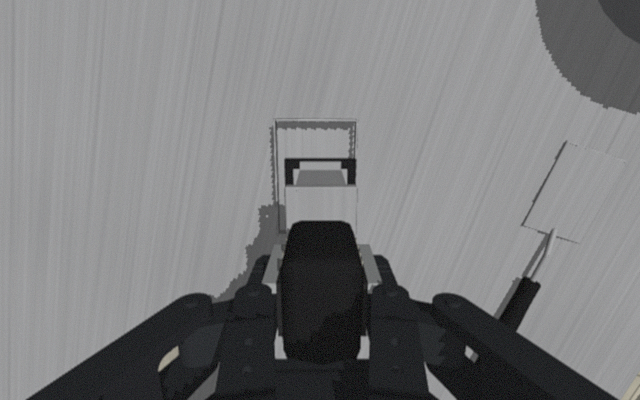

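Stamp held upright, weight reads about 3.3 N. I'll measure the foot's offset from the TCP using its far edge (row 158, columns 285–356).

```bash
cat > off.py <<'E'
from s import *
c=np.load("w5.npy",allow_pickle=True).item()
g=c["color"].max(2); m=(g<60)
for r in range(154,176,2): 
    cols=np.where(m[r,270:370])[0]+270; print(r,cols.min() if len(cols) else None,cols.max() if len(cols) else None,len(cols))
print([ (col,np.where(m[150:170,col])[0][:1]+150) for col in (288,320,352)])
tcp=np.array([.526,.253,.1788]); th=.2684
ux=np.array([np.cos(th),np.sin(th),0]);uy=np.array([-np.sin(th),np.cos(th),0])
for z in (.100,.106,.110):
    for p in [(284.5,157.5),(356.5,157.5)]:
        d=onz(c,p,z)-tcp; print(z,(d@ux*1000).round(1),(d@uy*1000).round(1))
E
python3 off.py
```

```text
154 None None 0
156 None None 0
158 349 353 3
160 285 355 71
162 285 354 27
164 285 355 28
166 285 355 28
168 285 354 16
170 285 354 14
172 285 354 14
174 285 354 14
[(288, array([159])), (320, array([159])), (352, array([159]))]
0.1 -23.9 37.1
0.1 23.8 37.1
0.106 -23.3 38.1
0.106 23.2 38.1
0.11 -22.8 38.8
0.11 22.8 38.8
```

Emit:
{"fn": "drive_tool", "kwargs": {"slide": [[-1,-20,0],[-1,-60,0],[-2,-105,0],[-2,-150,0],[-2,-195,0],[-3,-240,0],[-3,-285,0],[-4,-330,-5],[-4,-370,-10],[-5,-400,-15]], "turn": [[0,0,-0.01],[0,0,-0.02],[0,0,-0.03],[0,0,-0.04],[0,0,-0.05],[0,0,-0.06],[0,0,-0.07],[0,0,-0.08],[0,0,-0.09],[0,0,-0.093]], "gripper": [0,0,0,0,0,0,0,0,0,0]}}

```text
t: 6.85
eef_pos: [0.5195, -0.1503, 0.1617]
tool_rot: [0.703, -0.061, 0.706, 0.061]
contact_force: [-0.7, -0.1, -4.2]
gripper_width: 0.34
```

```bash
python3 -c "
from s import *
state()"
```

```text
t 6.85 tcp [ 0.5195 -0.1503  0.1617] F [-0.72 -0.08 -4.19] T [ 0.02 -0.02 -0.05] w 0.34
 x [-3.e-03 -9.e-04 -1.e+00]  y [-0.172  0.985 -0.   ]  z [ 0.9851  0.1717 -0.0031] jawyaw 0.1726 q [ 0.55  0.38 -0.48  1.92  0.22  0.9   0.14]
```

Emit:
{"fn": "drive_tool", "kwargs": {"slide": [[1,-15,-5],[1,-27,-10],[1,-33,-12],[1,-33,-12],[1,-33,-12],[1,-33,-12]], "turn": [[0,0,0.002],[0,0,0.002],[0,0,0.002],[0,0,0.002],[0,0,0.002],[0,0,0.002]], "gripper": [0,0,0,0,0,0]}}

```text
t: 7.45
eef_pos: [0.521, -0.1818, 0.1501]
tool_rot: [0.703, -0.063, 0.705, 0.062]
contact_force: [-1.0, -0.6, -3.5]
gripper_width: 0.341
```

Run:
```python
from s import *
state(); c=bot.read_camera("wrist"); cv2.imwrite("pics/w6.png",c["color"][:,:,::-1]);np.save("w6.npy",c,allow_pickle=True)
c=bot.read_camera("scene"); cv2.imwrite("pics/s6.png",cv2.resize(c["color"][90:230,210:350,::-1],None,fx=4,fy=4)); np.save("sc6.npy",c,allow_pickle=True)
c=bot.read_camera("side"); cv2.imwrite("pics/d6.png",cv2.resize(c["color"][220:390,240:400,::-1],None,fx=3.5,fy=3.5));np.save("d6.npy",c,allow_pickle=True); state()
```

```text
t 7.45 tcp [ 0.521  -0.1818  0.1501] F [-0.96 -0.65 -3.51] T [ 0.02 -0.03  0.01] w 0.341
 x [-2.4e-03 -5.0e-04 -1.0e+00]  y [-0.176  0.984 -0.   ]  z [ 0.9844  0.176  -0.0024] jawyaw 0.1769 q [ 0.59  0.41 -0.46  1.9   0.23  0.88  0.19]
t 7.6 tcp [ 0.5208 -0.1826  0.1501] F [ 0.2  -0.54 -3.27] T [0.03 0.02 0.  ] w 0.341
 x [-0.0025 -0.001  -1.    ]  y [-0.175  0.985 -0.001]  z [ 0.9846  0.175  -0.0027] jawyaw 0.1759 q [ 0.59  0.41 -0.46  1.9   0.23  0.88  0.19]
```

View pics/w6.png

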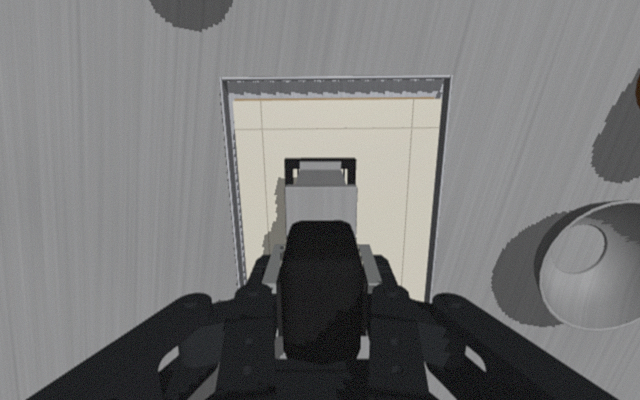

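View pics/s6.png

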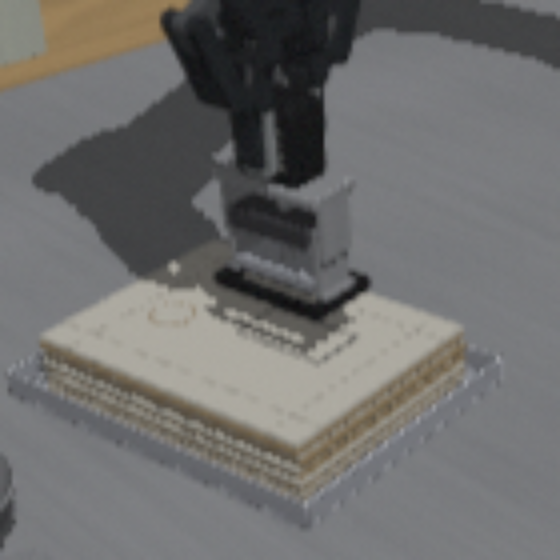

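View pics/d6.png

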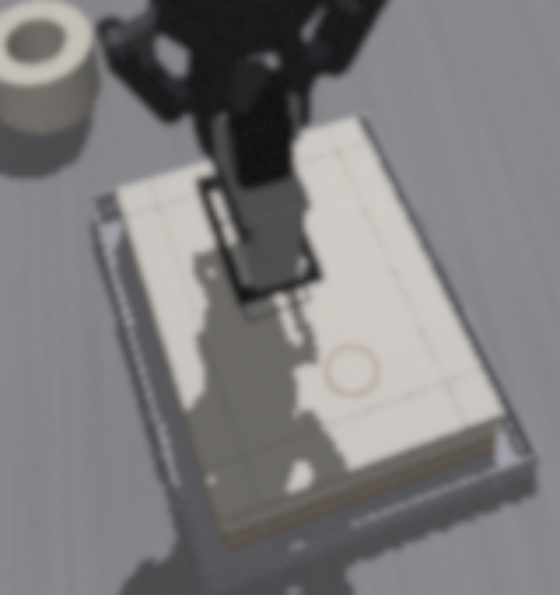

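Run:
```python
from s import *
S=np.load("sc6.npy",allow_pickle=True).item();D=np.load("d6.npy",allow_pickle=True).item()
def z(c,x0,y0,w,h,k,o):
    i=c["color"][y0:y0+h,x0:x0+w,::-1]; cv2.imwrite(o,cv2.resize(i,None,fx=k,fy=k,interpolation=cv2.INTER_CUBIC))
z(S,255,150,60,40,12,"pics/s6z.png"); z(D,290,260,50,50,12,"pics/d6z.png")
```

```text
(no output)
```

View pics/s6z.png

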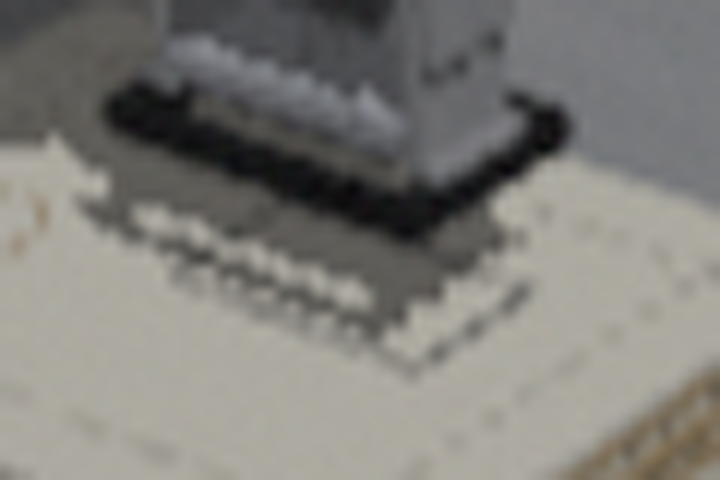

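View pics/d6z.png

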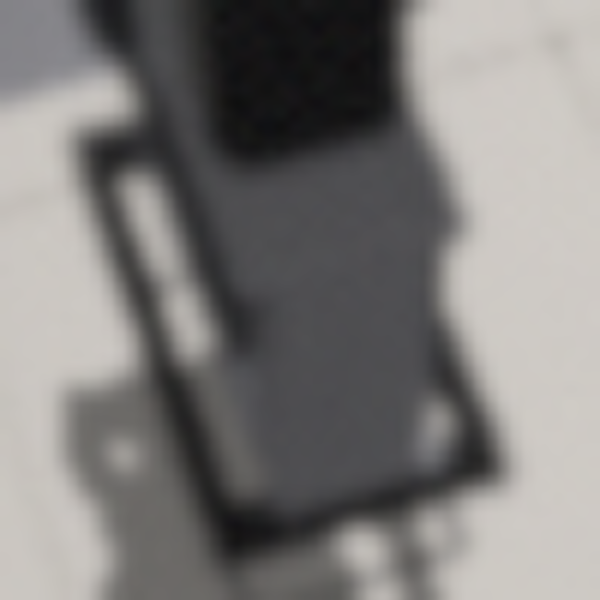

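Run:
```python
from s import *
S=np.load("sc6.npy",allow_pickle=True).item();D=np.load("d6.npy",allow_pickle=True).item()
k=lambda p,o:(np.array(p)+.5)/12-.5+o
s=lambda *p:k(p,(255,150)); d=lambda *p:k(p,(290,260))
for nm,a in (("top",(s(106,98),d(498,458),s(570,110),d(78,138))),("bot",(s(106,122),d(500,482),s(570,138),d(82,158)))):
    X,e=tri(S,a[0],D,a[1]);Y,f=tri(S,a[2],D,a[3]); print(nm,X.round(4),Y.round(4),e,f,"mid",((X+Y)/2).round(4),np.linalg.norm(X-Y), "expect .0906")
# bottom edge check on z plane: C in scene, A in side
for z in (.0725,): print(onz(S,s(412,240),z),onz(D,d(235,555),z), (onz(S,s(412,240),z)+onz(D,d(235,555),z))/2)
print([ (onz(S,s(106,122),z)+onz(S,s(570,138),z))[:2]/2 for z in (.0725,)],[ (onz(D,d(500,482),z)+onz(D,d(82,158),z))[:2]/2 for z in (.0725,)])
state()
```

```text
top [ 0.5487 -0.2202  0.0792] [ 0.4915 -0.1518  0.0801] 0.0025492219762345007 0.0002862497531623728 mid [ 0.5201 -0.186   0.0796] 0.08914297709275741 expect .0906
bot [ 0.5488 -0.221   0.0737] [ 0.4919 -0.1517  0.0743] 0.002510202136386614 0.00047804066198404326 mid [ 0.5203 -0.1863  0.074 ] 0.08970563521942326 expect .0906
[ 0.5360982  -0.14540993  0.0725    ] [ 0.50666914 -0.22492344  0.0725    ] [ 0.52138367 -0.18516668  0.0725    ]
[array([ 0.51948882, -0.18868151])] [array([ 0.51977199, -0.18493131])]
t 7.6 tcp [ 0.5208 -0.1826  0.1501] F [ 0.2  -0.54 -3.27] T [0.03 0.02 0.  ] w 0.341
 x [-0.0025 -0.001  -1.    ]  y [-0.175  0.985 -0.001]  z [ 0.9846  0.175  -0.0027] jawyaw 0.1759 q [ 0.59  0.41 -0.46  1.9   0.23  0.88  0.19]
```

Emit:
{"fn": "drive_tool", "kwargs": {"slide": [[0,1,-4],[0,1,-10],[0,1,-16],[0,1,-21],[0,1,-25],[0,1,-26],[0,1,-26],[0,1,-26]], "turn": [[0.001,-0.0025,-0.001],[0.001,-0.0025,-0.001],[0.001,-0.0025,-0.001],[0.001,-0.0025,-0.001],[0.001,-0.0025,-0.001],[0.001,-0.0025,-0.001],[0.001,-0.0025,-0.001],[0.001,-0.0025,-0.001]], "gripper": [0,0,0,0,0,0,0,0]}}

```text
t: 8.4
eef_pos: [0.5209, -0.1816, 0.1242]
tool_rot: [0.705, -0.062, 0.704, 0.062]
contact_force: [0.6, -0.0, -3.8]
gripper_width: 0.341
```

Run:
```python
from s import *
state()
S=bot.read_camera("scene");D=bot.read_camera("side")
def z(c,x0,y0,w,h,k,o):
    i=c["color"][y0:y0+h,x0:x0+w,::-1]; cv2.imwrite(o,cv2.resize(i,None,fx=k,fy=k,interpolation=cv2.INTER_CUBIC))
z(S,255,150,60,45,10,"pics/s7z.png"); z(D,285,265,60,55,10,"pics/d7z.png")
state()
```

```text
t 8.4 tcp [ 0.5209 -0.1816  0.1242] F [ 0.59 -0.02 -3.76] T [-0.03 -0.03 -0.  ] w 0.341
 x [ 3.e-04  0.e+00 -1.e+00]  y [-0.174  0.985 -0.   ]  z [9.848e-01 1.740e-01 3.000e-04] jawyaw 0.1749 q [ 0.58  0.44 -0.45  1.93  0.25  0.83  0.17]
t 8.5 tcp [ 0.521  -0.1816  0.1243] F [-0.46 -0.28 -4.05] T [-0.01 -0.02  0.05] w 0.339
 x [ 5.e-04 -1.e-04 -1.e+00]  y [-0.174  0.985 -0.   ]  z [9.848e-01 1.739e-01 5.000e-04] jawyaw 0.1748 q [ 0.58  0.44 -0.45  1.93  0.25  0.83  0.17]
```

View pics/s7z.png

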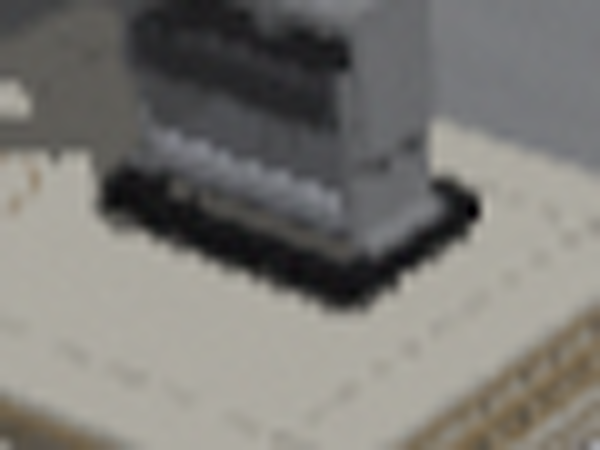

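View pics/d7z.png

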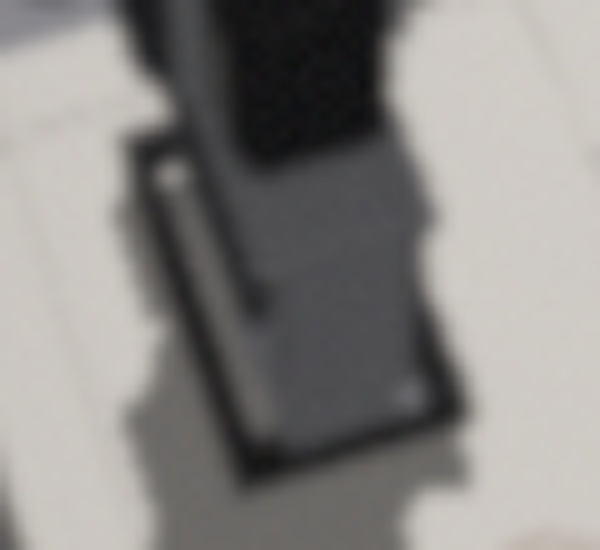

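Run:
```python
from s import *
S=bot.read_camera("scene");D=bot.read_camera("side")
s=lambda x,y:(np.array((x,y))+.5)/10-.5+(255,150); d=lambda x,y:(np.array((x,y))+.5)/10-.5+(285,265)
z=.047
a=[onz(S,p,z) for p in (s(100,207),s(345,310),s(480,217))]; b=[onz(D,p,z) for p in (d(130,162),d(245,490),d(467,420))]
print("scene D,C,B",np.round(a,4),"ctr",((a[0]+a[2])/2).round(4),np.linalg.norm(a[0]-a[1]),np.linalg.norm(a[1]-a[2]))
print("side B,A,D",np.round(b,4),"ctr",((b[0]+b[2])/2).round(4),np.linalg.norm(b[0]-b[1]),np.linalg.norm(b[1]-b[2]))
k=lambda p,o,f:((np.array(p)+.5)/f-.5+o)
s_=[k(p,(210,140),6) for p in [(415,158),(535,207),(482,245),(358,197)]]
d_=[k(p,(260,250),6) for p in [(306,370),(248,207),(350,176),(411,333)]]
print("frame",np.mean([onz(S,p,.041) for p in s_],0).round(4),np.mean([onz(D,p,.041) for p in d_],0).round(4))
```

```text
scene D,C,B [[ 0.5515 -0.2193  0.047 ]
 [ 0.5402 -0.1425  0.047 ]
 [ 0.4917 -0.1524  0.047 ]] ctr [ 0.5216 -0.1859  0.047 ] 0.07764915952016434 0.04941996397199023
side B,A,D [[ 0.4921 -0.1517  0.047 ]
 [ 0.5053 -0.2258  0.047 ]
 [ 0.548  -0.2187  0.047 ]] ctr [ 0.5201 -0.1852  0.047 ] 0.07533166202662463 0.04332920609966562
frame [ 0.5214 -0.1848  0.041 ] [ 0.5207 -0.1841  0.041 ]
```

Cameras disagree by about ±1 mm around zero offset, well inside the tolerance. I'll go down to first touch.

Emit:
{"fn": "drive_tool", "kwargs": {"slide": [[0,0,-2],[0,0,-4],[0,0,-5],[0,0,-6],[0,0,-7],[0,0,-8],[0,0,-8],[0,0,-8]], "turn": [[0,0,0],[0,0,0],[0,0,0],[0,0,0],[0,0,0],[0,0,0],[0,0,0],[0,0,0]], "gripper": [0,0,0,0,0,0,0,0]}}

```text
t: 9.4
eef_pos: [0.5208, -0.1816, 0.1164]
tool_rot: [0.704, -0.062, 0.704, 0.062]
contact_force: [-4.1, 0.6, 2.8]
gripper_width: 0.34
```

```bash
python3 -c "
from s import *
state()"
```

```text
t 9.4 tcp [ 0.5208 -0.1816  0.1164] F [-4.05  0.62  2.82] T [ 0.18  0.74 -0.01] w 0.34
 x [ 1.e-04 -2.e-04 -1.e+00]  y [-0.174  0.985 -0.   ]  z [0.9848 0.1739 0.    ] jawyaw 0.1748 q [ 0.57  0.45 -0.44  1.93  0.26  0.81  0.16]
```

Emit:
{"fn": "drive_tool", "kwargs": {"slide": [[0,0,0],[0,0,0]], "turn": [[0,0,0],[0,0,0]], "gripper": [0,0]}}

```text
t: 9.6
eef_pos: [0.5208, -0.1816, 0.1165]
tool_rot: [0.704, -0.062, 0.704, 0.062]
contact_force: [-2.3, 0.4, 2.8]
gripper_width: 0.342
```

Emit:
{"fn": "drive_tool", "kwargs": {"slide": [[0,0,-1],[0,0,-1],[0,0,-1]], "turn": [[0,0,0],[0,0,0],[0,0,0]], "gripper": [0,0,0]}}

```text
t: 9.9
eef_pos: [0.5208, -0.1816, 0.1154]
tool_rot: [0.704, -0.062, 0.704, 0.062]
contact_force: [-3.4, 0.2, 3.5]
gripper_width: 0.339
```

```bash
python3 -c "
from s import *
state()"
```

```text
t 9.9 tcp [ 0.5208 -0.1816  0.1154] F [-3.38  0.18  3.46] T [0.21 0.67 0.01] w 0.339
 x [ 0.e+00 -2.e-04 -1.e+00]  y [-0.174  0.985 -0.   ]  z [ 0.9847  0.174  -0.    ] jawyaw 0.1749 q [ 0.57  0.46 -0.44  1.93  0.26  0.81  0.16]
```

Emit:
{"fn": "drive_tool", "kwargs": {"slide": [[-0.3,0,0],[-0.5,0,0],[-0.5,0,0]], "turn": [[0,0,0],[0,0,0],[0,0,0]], "gripper": [0,0,0]}}

```text
t: 10.2
eef_pos: [0.5206, -0.1816, 0.1156]
tool_rot: [0.705, -0.062, 0.704, 0.062]
contact_force: [-1.4, 0.7, 3.3]
gripper_width: 0.344
```

```bash
python3 -c "
from s import *
state()"
```

```text
t 10.2 tcp [ 0.5206 -0.1816  0.1156] F [-1.42  0.71  3.34] T [ 0.13  0.33 -0.04] w 0.344
 x [ 9.e-04 -3.e-04 -1.e+00]  y [-0.174  0.985 -0.   ]  z [9.847e-01 1.740e-01 8.000e-04] jawyaw 0.1749 q [ 0.57  0.45 -0.44  1.93  0.26  0.81  0.16]
```

Emit:
{"fn": "drive_tool", "kwargs": {"slide": [[-0.2,0,-0.5],[-0.2,0,-1],[-0.2,0,-1],[-0.2,0,-1]], "turn": [[0,0,0],[0,0,0],[0,0,0],[0,0,0]], "gripper": [0,0,0,0]}}

```text
t: 10.6
eef_pos: [0.5206, -0.1816, 0.1147]
tool_rot: [0.705, -0.062, 0.704, 0.062]
contact_force: [-1.3, -0.3, 2.8]
gripper_width: 0.34
```

Emit:
{"fn": "drive_tool", "kwargs": {"slide": [[0,0,-0.5],[0,0,-0.5]], "turn": [[0,0,0],[0,0,0]], "gripper": [0,0]}}

```text
t: 10.8
eef_pos: [0.5206, -0.1816, 0.1142]
tool_rot: [0.705, -0.062, 0.704, 0.062]
contact_force: [-2.3, 0.7, 3.1]
gripper_width: 0.344
```

Emit:
{"fn": "drive_tool", "kwargs": {"slide": [[0,0,-0.5],[0,0,-1],[0,0,-1]], "turn": [[0,0,0],[0,0,0],[0,0,0]], "gripper": [0,0,0]}}

```text
t: 11.1
eef_pos: [0.5206, -0.1816, 0.1131]
tool_rot: [0.705, -0.062, 0.704, 0.062]
contact_force: [-2.5, 0.7, 3.8]
gripper_width: 0.345
```

Emit:
{"fn": "drive_tool", "kwargs": {"slide": [[0,0,-0.5],[0,0,-1],[0,0,-1]], "turn": [[0,0,0],[0,0,0],[0,0,0]], "gripper": [0,0,0]}}

```text
t: 11.4
eef_pos: [0.5206, -0.1816, 0.1121]
tool_rot: [0.705, -0.062, 0.704, 0.062]
contact_force: [-2.0, 0.7, 4.2]
gripper_width: 0.342
```

```bash
python3 -c "
from s import *
state()"
```

```text
t 11.4 tcp [ 0.5206 -0.1816  0.1121] F [-1.97  0.7   4.19] T [ 0.12  0.47 -0.  ] w 0.342
 x [ 1.2e-03 -3.0e-04 -1.0e+00]  y [-0.174  0.985 -0.001]  z [0.9847 0.174  0.0012] jawyaw 0.1749 q [ 0.57  0.46 -0.44  1.93  0.27  0.8   0.16]
```

Emit:
{"fn": "drive_tool", "kwargs": {"slide": [[-0.4,0,0],[-0.4,0,-0.5],[-0.4,0,-0.5]], "turn": [[0,0,0],[0,0,0],[0,0,0]], "gripper": [0,0,0]}}

```text
t: 11.7
eef_pos: [0.5205, -0.1817, 0.1117]
tool_rot: [0.705, -0.062, 0.704, 0.062]
contact_force: [-1.3, 0.3, 4.6]
gripper_width: 0.343
```

Emit:
{"fn": "drive_tool", "kwargs": {"slide": [[0,0,-0.5],[0,0,-0.5]], "turn": [[0,0,0],[0,0,0]], "gripper": [0,0]}}

```text
t: 11.9
eef_pos: [0.5205, -0.1817, 0.1112]
tool_rot: [0.705, -0.062, 0.704, 0.062]
contact_force: [-2.2, 1.0, 4.7]
gripper_width: 0.338
```

Emit:
{"fn": "drive_tool", "kwargs": {"slide": [[0,0,-0.4],[0,0,-0.4]], "turn": [[0,0,0],[0,0,0]], "gripper": [0,0]}}

```text
t: 12.1
eef_pos: [0.5205, -0.1817, 0.1108]
tool_rot: [0.705, -0.062, 0.704, 0.062]
contact_force: [-1.3, -0.7, 5.0]
gripper_width: 0.342
```

Emit:
{"fn": "drive_tool", "kwargs": {"slide": [[0,0,-0.4],[0,0,-0.4]], "turn": [[0,0,0],[0,0,0]], "gripper": [0,0]}}

```text
t: 12.3
eef_pos: [0.5205, -0.1816, 0.1105]
tool_rot: [0.705, -0.062, 0.704, 0.062]
contact_force: [-2.5, 1.2, 5.9]
gripper_width: 0.34
```

Emit:
{"fn": "drive_tool", "kwargs": {"slide": [[0,0,-0.4],[0,0,-0.4]], "turn": [[0,0,0],[0,0,0]], "gripper": [0,0]}}

```text
t: 12.5
eef_pos: [0.5206, -0.1816, 0.1103]
tool_rot: [0.705, -0.062, 0.704, 0.061]
contact_force: [-2.9, 0.3, 8.2]
gripper_width: 0.34
```

```bash
python3 -c "
from s import *
state()"
```

```text
t 12.5 tcp [ 0.5206 -0.1816  0.1103] F [-2.86  0.26  8.21] T [ 0.28  0.58 -0.02] w 0.34
 x [ 1.8e-03 -5.0e-04 -1.0e+00]  y [-0.174  0.985 -0.001]  z [0.9848 0.174  0.0017] jawyaw 0.1749 q [ 0.57  0.46 -0.44  1.94  0.27  0.8   0.16]
```

Emit:
{"fn": "drive_tool", "kwargs": {"slide": [[-0.1,0,-0.4],[-0.1,0,-0.7],[-0.1,0,-0.7]], "turn": [[0,0,0],[0,0,0],[0,0,0]], "gripper": [0,0,0]}}

```text
t: 12.8
eef_pos: [0.5205, -0.1817, 0.11]
tool_rot: [0.705, -0.062, 0.704, 0.061]
contact_force: [-3.3, 1.3, 8.9]
gripper_width: 0.339
```

Emit:
{"fn": "drive_tool", "kwargs": {"slide": [[0,0,-0.5],[0,0,-1.0],[0,0,-1.0]], "turn": [[0,0,0],[0,0,0],[0,0,0]], "gripper": [0,0,0]}}

```text
t: 13.1
eef_pos: [0.5206, -0.1816, 0.1096]
tool_rot: [0.705, -0.062, 0.704, 0.061]
contact_force: [-5.1, 0.3, 11.8]
gripper_width: 0.34
```

Emit:
{"fn": "drive_tool", "kwargs": {"slide": [[-0.2,0,-0.8],[-0.4,0,-1.2],[-0.4,0,-1.2],[-0.4,0,-1.2]], "turn": [[0,0,0],[0,0,0],[0,0,0],[0,0,0]], "gripper": [0,0,0,0]}}

```text
t: 13.5
eef_pos: [0.5205, -0.1817, 0.1093]
tool_rot: [0.705, -0.062, 0.704, 0.061]
contact_force: [-3.4, 0.8, 13.2]
gripper_width: 0.343
```

```bash
python3 -c "
from s import *
state()"
```

```text
t 13.5 tcp [ 0.5205 -0.1817  0.1093] F [-3.4   0.8  13.22] T [ 0.34  0.83 -0.05] w 0.343
 x [ 0.0024 -0.0015 -1.    ]  y [-0.174  0.985 -0.002]  z [0.9848 0.1739 0.0021] jawyaw 0.1748 q [ 0.57  0.46 -0.44  1.94  0.27  0.8   0.16]
```

Total push is about 16.8 N, so I'll hold here for about a second.

Emit:
{"fn": "drive_tool", "kwargs": {"slide": [[-0.2,0,-1.2],[-0.2,0,-1.2],[-0.2,0,-1.2],[-0.2,0,-1.2],[-0.2,0,-1.2],[-0.2,0,-1.2],[-0.2,0,-1.2],[-0.2,0,-1.2]], "turn": [[0,0,0],[0,0,0],[0,0,0],[0,0,0],[0,0,0],[0,0,0],[0,0,0],[0,0,0]], "gripper": [0,0,0,0,0,0,0,0]}}

```text
t: 14.3
eef_pos: [0.5205, -0.1817, 0.1091]
tool_rot: [0.705, -0.062, 0.704, 0.061]
contact_force: [-4.3, 1.3, 13.2]
gripper_width: 0.34
```

```bash
python3 -c "
from s import *
state()"
```

```text
t 14.3 tcp [ 0.5205 -0.1817  0.1091] F [-4.3   1.31 13.24] T [0.41 0.98 0.05] w 0.34
 x [ 0.0028 -0.002  -1.    ]  y [-0.174  0.985 -0.002]  z [0.9848 0.1738 0.0024] jawyaw 0.1747 q [ 0.57  0.46 -0.44  1.94  0.27  0.79  0.16]
```

Emit:
{"fn": "drive_tool", "kwargs": {"slide": [[-0.2,0,-0.8],[-0.2,0,-0.4],[-0.2,0,0],[-0.2,0,0.5],[-0.2,0,1],[-0.2,0,1.5],[-0.2,0,2],[-0.2,0,2.5],[-0.2,0,3],[-0.2,0,3.5]], "turn": [[0,0,0],[0,0,0],[0,0,0],[0,0,0],[0,0,0],[0,0,0],[0,0,0],[0,0,0],[0,0,0],[0,0,0]], "gripper": [0,0,0,0,0,0,0,0,0,0]}}

```text
t: 15.3
eef_pos: [0.5205, -0.1816, 0.1127]
tool_rot: [0.705, -0.062, 0.703, 0.061]
contact_force: [-0.4, 0.0, 3.7]
gripper_width: 0.342
```

```bash
python3 -c "
from s import *
state()"
```

```text
t 15.3 tcp [ 0.5205 -0.1816  0.1127] F [-0.45  0.04  3.72] T [ 0.25  0.14 -0.04] w 0.342
 x [ 0.0031 -0.0019 -1.    ]  y [-0.174  0.985 -0.002]  z [0.9848 0.1738 0.0027] jawyaw 0.1747 q [ 0.57  0.46 -0.44  1.94  0.27  0.8   0.16]
```

Emit:
{"fn": "drive_tool", "kwargs": {"slide": [[0,0,2],[0,0,4],[0,0,6],[0,0,9],[0,0,13],[0,0,20],[0,0,35],[0,0,55],[0,0,60],[0,0,60]], "turn": [[0,0,0],[0,0,0],[0,0,0],[0,0,0],[0,0,0],[0,0,0],[0.002,0.003,0],[0.002,0.003,0],[0.002,0.003,0],[0.002,0.003,0]], "gripper": [0,0,0,0,0,0,0,0,0,0]}}

```text
t: 16.3
eef_pos: [0.5209, -0.1818, 0.1734]
tool_rot: [0.705, -0.062, 0.704, 0.061]
contact_force: [-0.3, -0.6, -4.6]
gripper_width: 0.343
```

Run:
```python
from s import *
state()
S=bot.read_camera("scene");D=bot.read_camera("side")
def z(c,x0,y0,w,h,k,o):
    i=c["color"][y0:y0+h,x0:x0+w,::-1]; cv2.imwrite(o,cv2.resize(i,None,fx=k,fy=k,interpolation=cv2.INTER_CUBIC))
z(S,220,90,110,110,5,"pics/s8z.png"); z(D,265,250,100,90,6,"pics/d8z.png")
state()
```

```text
t 16.3 tcp [ 0.5209 -0.1818  0.1734] F [-0.32 -0.55 -4.59] T [-0.03  0.02 -0.08] w 0.343
 x [ 1.7e-03 -7.0e-04 -1.0e+00]  y [-0.174  0.985 -0.001]  z [0.9848 0.1737 0.0016] jawyaw 0.1746 q [ 0.6   0.38 -0.47  1.89  0.21  0.92  0.21]
t 16.4 tcp [ 0.5199 -0.1816  0.172 ] F [-0.06  0.56 -3.05] T [ 0.02  0.04 -0.02] w 0.34
 x [-1.e-03  2.e-04 -1.e+00]  y [-0.174  0.985  0.   ]  z [ 9.848e-01  1.738e-01 -9.000e-04] jawyaw 0.1747 q [ 0.6   0.38 -0.47  1.89  0.21  0.92  0.21]
```

View pics/s8z.png

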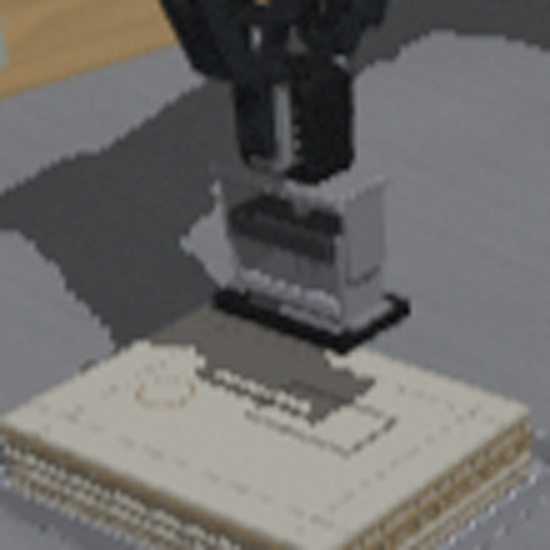

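View pics/d8z.png

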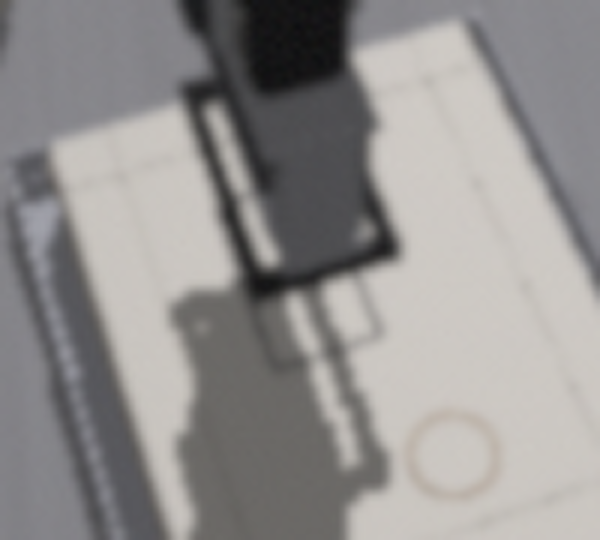

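Free of the card and still over the frame. Now I'll carry the stamp back over the caddy.

Emit:
{"fn": "drive_tool", "kwargs": {"slide": [[1,20,5],[1,60,8],[2,105,8],[2,150,8],[3,195,8],[3,240,8],[4,285,8],[5,330,8],[6,370,8],[6,400,8]], "turn": [[0,0,0.01],[0,0,0.02],[0,0,0.03],[0,0,0.04],[0,0,0.05],[0,0,0.06],[0,0,0.07],[0,0,0.08],[0,0,0.09],[0,0,0.094]], "gripper": [0,0,0,0,0,0,0,0,0,0]}}

```text
t: 17.4
eef_pos: [0.5243, 0.2224, 0.1794]
tool_rot: [0.7, -0.095, 0.701, 0.097]
contact_force: [0.7, -0.7, -3.1]
gripper_width: 0.342
```

Run:
```python
from s import *
state()
S=bot.read_camera("side")
def z(c,x0,y0,w,h,k,o):
    i=c["color"][y0:y0+h,x0:x0+w,::-1]; cv2.imwrite(o,cv2.resize(i,None,fx=k,fy=k,interpolation=cv2.INTER_CUBIC))
z(S,265,250,100,90,6,"pics/d9z.png")
```

```text
t 17.4 tcp [0.5243 0.2224 0.1794] F [ 0.73 -0.71 -3.12] T [ 0.04 -0.03  0.02] w 0.342
 x [-0.0023  0.0013 -1.    ]  y [-0.269  0.963  0.002]  z [ 0.9631  0.2692 -0.0019] jawyaw 0.2726 q [-0.03  0.43 -0.61  1.83  0.29  0.97 -0.49]
```

View pics/d9z.png

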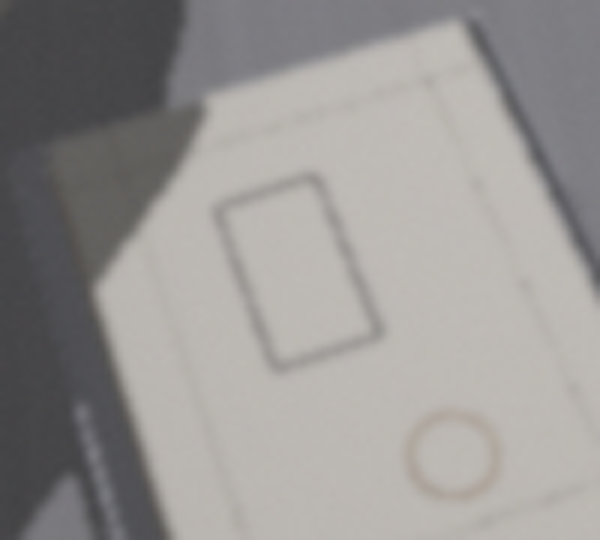

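The simulator draws no ink, so I'm relying on the force record: 15.4–16.8 N for about 1.2 s. Now the return.

Emit:
{"fn": "drive_tool", "kwargs": {"slide": [[1,15,0],[2,27,-10],[2,31,-25],[2,31,-45],[2,31,-60],[2,31,-66],[2,31,-66],[2,31,-66]], "turn": [[-0.001,-0.002,-0.004],[-0.001,-0.002,-0.004],[-0.001,-0.002,-0.004],[-0.001,-0.002,-0.004],[-0.001,-0.002,-0.004],[-0.001,-0.002,-0.004],[-0.001,-0.002,-0.004],[-0.001,-0.002,-0.004]], "gripper": [0,0,0,0,0,0,0,0]}}

```text
t: 18.25
eef_pos: [0.5258, 0.2591, 0.1143]
tool_rot: [0.701, -0.094, 0.7, 0.098]
contact_force: [0.6, -0.3, -3.0]
gripper_width: 0.34
```

```bash
python3 -c "
from s import *
state()
c=bot.read_camera('wrist'); cv2.imwrite('pics/w10.png',c['color'][:,:,::-1]); state()"
```

```text
t 18.25 tcp [0.5258 0.2591 0.1143] F [ 0.56 -0.25 -2.98] T [ 0.02  0.02 -0.  ] w 0.34
 x [ 7.0e-04  5.4e-03 -1.0e+00]  y [-0.27   0.963  0.005]  z [0.9629 0.2698 0.0022] jawyaw 0.2732 q [-0.12  0.53 -0.58  1.85  0.37  0.87 -0.6 ]
t 18.3 tcp [0.526  0.2594 0.1147] F [ 0.75  0.57 -3.85] T [0.04 0.   0.01] w 0.344
 x [ 0.0015  0.0059 -1.    ]  y [-0.27   0.963  0.005]  z [0.9629 0.2699 0.003 ] jawyaw 0.2733 q [-0.12  0.53 -0.58  1.85  0.37  0.87 -0.6 ]
```

View pics/w10.png

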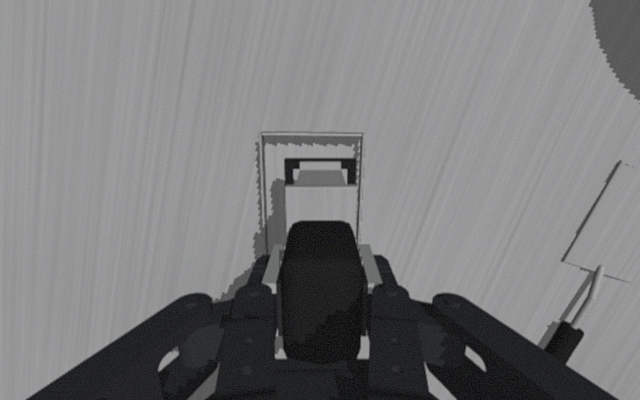

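Emit:
{"fn": "drive_tool", "kwargs": {"slide": [[0,-3,0],[0,-6,0],[0,-6,-8],[0,-6,-16],[0,-6,-24],[0,-6,-30],[0,-6,-32],[0,-6,-32],[0,-6,-32]], "turn": [[-0.0055,0.001,-0.005],[-0.0055,0.001,-0.005],[-0.0055,0.001,-0.005],[-0.0055,0.001,-0.005],[-0.0055,0.001,-0.005],[-0.0055,0.001,-0.005],[-0.0055,0.001,-0.005],[-0.0055,0.001,-0.005],[-0.0055,0.001,-0.005]], "gripper": [0,0,0,0,0,0,0,0,0]}}

```text
t: 19.2
eef_pos: [0.5261, 0.2536, 0.0828]
tool_rot: [0.701, -0.094, 0.7, 0.095]
contact_force: [-0.3, 0.8, -2.9]
gripper_width: 0.348
```

```bash
python3 -c "
from s import *
state()
c=bot.read_camera('wrist'); cv2.imwrite('pics/w11.png',c['color'][:,:,::-1]); state()"
```

```text
t 19.2 tcp [0.5261 0.2536 0.0828] F [-0.3   0.84 -2.89] T [-0.    0.06 -0.01] w 0.348
 x [ 7.e-04  6.e-04 -1.e+00]  y [-0.265  0.964  0.   ]  z [9.642e-01 2.653e-01 8.000e-04] jawyaw 0.2685 q [-0.13  0.57 -0.56  1.87  0.4   0.81 -0.63]
t 19.25 tcp [0.5262 0.2536 0.0829] F [-0.2   0.05 -3.29] T [0.04 0.03 0.02] w 0.341
 x [ 9.e-04  6.e-04 -1.e+00]  y [-0.265  0.964  0.   ]  z [0.9642 0.2652 0.0011] jawyaw 0.2684 q [-0.13  0.57 -0.56  1.87  0.4   0.81 -0.63]
```

View pics/w11.png

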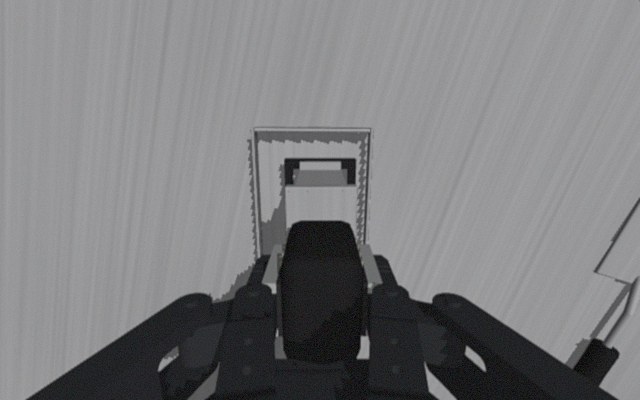

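Matches the pose where I grasped it. I'll lower the last few mm slowly, watching the force.

Emit:
{"fn": "drive_tool", "kwargs": {"slide": [[0,0,-1],[0,0,-2],[0,0,-3],[0,0,-3],[0,0,-3]], "turn": [[0,0,0],[0,0,0],[0,0,0],[0,0,0],[0,0,0]], "gripper": [0,0,0,0,0]}}

```text
t: 19.75
eef_pos: [0.5263, 0.2537, 0.0801]
tool_rot: [0.701, -0.094, 0.7, 0.095]
contact_force: [0.0, 1.1, -1.4]
gripper_width: 0.34
```

Emit:
{"fn": "drive_tool", "kwargs": {"slide": [[0,0,-0.5],[0,0,-0.5],[0,0,-0.5]], "turn": [[0,0,0],[0,0,0],[0,0,0]], "gripper": [0,0,0]}}

```text
t: 20.05
eef_pos: [0.5263, 0.2537, 0.0798]
tool_rot: [0.701, -0.094, 0.7, 0.095]
contact_force: [-2.4, -1.1, 2.4]
gripper_width: 0.342
```

Floor contact, and the travel is nowhere near the die. Releasing.

Emit:
{"fn": "drive_tool", "kwargs": {"slide": [[0,0,0.2],[0,0,0.2],[0,0,0.2],[0,0,0.2],[0,0,0.2],[0,0,0.2],[0,0,0.2],[0,0,0.2]], "turn": [[0,0,0],[0,0,0],[0,0,0],[0,0,0],[0,0,0],[0,0,0],[0,0,0],[0,0,0]], "gripper": [0.36,0.4,0.5,0.7,1,1,1,1]}}

```text
t: 20.85
eef_pos: [0.5263, 0.2537, 0.08]
tool_rot: [0.701, -0.094, 0.7, 0.095]
contact_force: [0.7, -0.8, -0.2]
gripper_width: 1.0
```

```bash
python3 -c "
from s import *
state()
c=bot.read_camera('wrist'); cv2.imwrite('pics/w12.png',c['color'][:,:,::-1]); state()"
```

```text
t 20.85 tcp [0.5263 0.2537 0.08  ] F [ 0.69 -0.82 -0.16] T [ 0.04 -0.03  0.02] w 1.0
 x [ 1.3e-03  7.0e-04 -1.0e+00]  y [-0.265  0.964  0.   ]  z [0.9642 0.2652 0.0014] jawyaw 0.2684 q [-0.14  0.57 -0.55  1.87  0.41  0.81 -0.63]
t 20.9 tcp [0.5263 0.2537 0.08  ] F [0.01 0.64 0.36] T [-0.01 -0.01 -0.04] w 1.0
 x [ 1.3e-03  7.0e-04 -1.0e+00]  y [-0.265  0.964  0.   ]  z [0.9642 0.2652 0.0014] jawyaw 0.2684 q [-0.14  0.57 -0.55  1.87  0.41  0.81 -0.63]
```

View pics/w12.png

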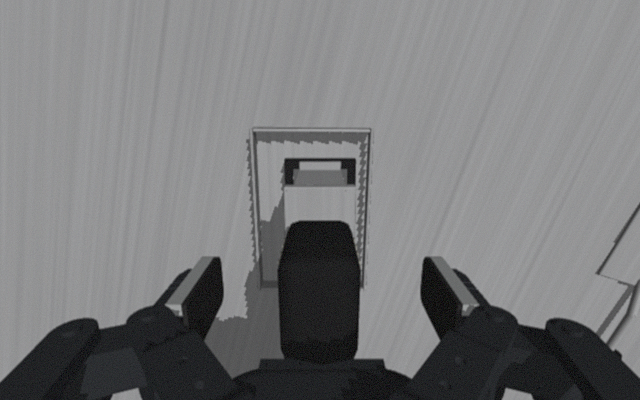

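The fingers are clear (grip columns 278–360, pads 222 and 422) and the stamp stands as before. Retreating upward.

Emit:
{"fn": "drive_tool", "kwargs": {"slide": [[0,0,15],[0,0,40],[0,0,80],[0,0,120],[0,0,150],[0,0,150],[0,0,150],[0,0,150]], "turn": [[0,0,0],[0,0,0],[0,0,0],[0,0,0],[0,0,0],[0,0,0],[0,0,0],[0,0,0]], "gripper": [1,1,1,1,1,1,1,1]}}

```text
t: 21.7
eef_pos: [0.5258, 0.2532, 0.2295]
tool_rot: [0.701, -0.095, 0.701, 0.095]
contact_force: [0.5, -0.4, -0.1]
gripper_width: 0.995
```

Run:
```python
from s import *
state()
a=bot.read_camera('wrist')["color"]; b=bot.read_camera('scene')["color"]
cv2.imwrite('pics/w13.png',a[100:250,240:400,::-1].repeat(3,0).repeat(3,1)); cv2.imwrite('pics/s13.png',b[:,:,::-1]); state()
```

```text
t 21.7 tcp [0.5258 0.2532 0.2295] F [ 0.46 -0.35 -0.13] T [0.01 0.   0.03] w 0.995
 x [ 1.e-04 -2.e-04 -1.e+00]  y [-0.265  0.964 -0.   ]  z [9.642e-01 2.652e-01 1.000e-04] jawyaw 0.2685 q [-0.06  0.4  -0.63  1.75  0.26  1.08 -0.52]
t 21.8 tcp [0.5257 0.2533 0.2289] F [ 0.03  0.08 -0.54] T [-0.04 -0.01 -0.  ] w 1.0
 x [-7.e-04 -3.e-04 -1.e+00]  y [-0.265  0.964 -0.   ]  z [ 9.641e-01  2.654e-01 -7.000e-04] jawyaw 0.2686 q [-0.06  0.4  -0.63  1.75  0.26  1.08 -0.52]
```

View pics/w13.png

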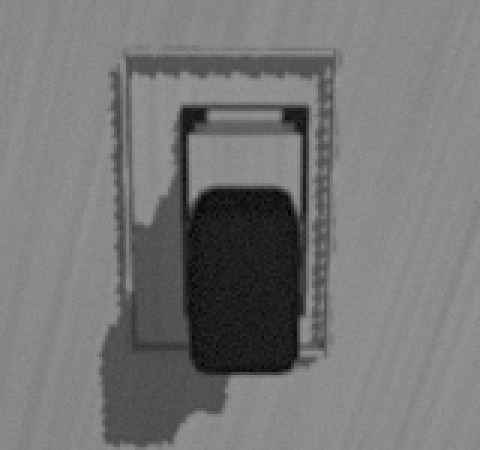

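View pics/s13.png

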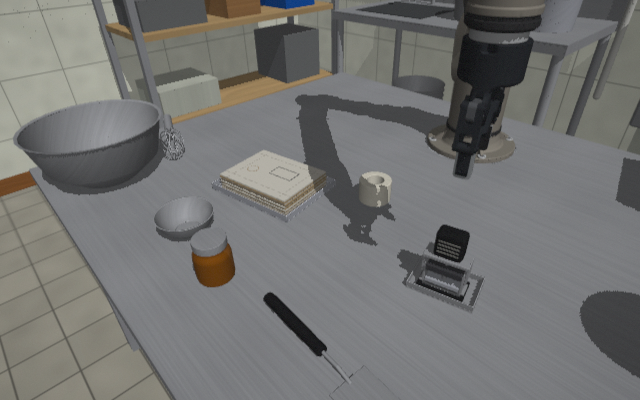

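The stamp stands upright inside the caddy's rim, where it started. The bystanders are in the same places as in the first picture. Handing in.

```bash
python3 -c "
from station import bot
print(bot.hand_in())"
```

```text
the job is handed in; nothing more can be done
None
```

I stamped the frame, stood the stamp back in its caddy and handed the job in at about 22 s; no verdict was reported. I could not confirm the print by eye, because the camera pictures show no ink on the card.

- **Press:** the total push was about 15–17 N (roughly 8–9 N on the rubber) for about 1.2 s. It was worked out from wrist readings good to about ±0.7 N. A sideways force of up to about 5 N showed on the wrist, but the tool position did not move measurably while pressed.
- **Position:** the foot came down within about 1–1.5 mm of the frame's centre. The wrist camera and the two fixed cameras disagreed about the direction: +1.2 mm against −1.1 mm along the long side. Both are inside the 4 mm limit. Tilt stayed under 0.004 rad, and yaw matched the measured frame.
- **Lift:** it went straight up, and the force had returned to the stamp's weight alone while still over the frame.
- **Return:** I set the stamp down with at most about 6 N, under the 7 N at which the rubber would touch. The last pictures show it upright inside the caddy's rim in its original place, with the gripper clear and the bystanders where they were in the first picture.

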